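# Turn the cruffin to the camera and take its picture

### The arm

A 6-joint arm with a two-finger parallel gripper is mounted at the origin on the work surface. World frame = base frame: x ahead of the robot, y to its left, z up, the work surface at z = 0. Lengths are in m, angles in degrees, forces in N, time in s.
With the tool pointing down it reaches from about 0.4 to 0.825 m from the base axis. Payload 7 kg.
Tool frame: the origin (TCP) lies at the very end of the fingers, on their centre line; the grasp point (between the pads) lies 19 mm behind it; z points along the fingers, y is the direction in which the jaws open and shut (so a half turn about z gives the same grasp; the last joint's range is limited). The gripper opens to 88 mm and grips with 3 to 60 N. Pads are 19 mm wide; open, the fingers measure 130 mm over their backs; the gripper's body (78 mm by 193 mm) begins 47 mm behind the grasp point.
Start: joints at [-53.279, 20.546, 0.682, 0, -70.136, -16.507], TCP at [0.233, -0.633, 0.195] pointing down, gripper open.
Joint ranges: [-176.03, 176.03], [-82.01, 121.73], [-58.28, 71.71], [-173.87, 95.51], [-174.79, -0.11], [-173.66, 173.66]. Speed limits (degrees/s): [136.94, 136.94, 172.46, 180, 180, 180].

### API

Orientations are given as [roll, pitch, yaw] about the fixed x, y, z axes, in that order (R = Rz(yaw) Ry(pitch) Rx(roll)).
In Python, from plant import get_obs, eyes, job gives the robot as it stands.
- The arm moves only by the tool send_rows, never from a script. Its argument "steps" is a list of rows, each an object of numbers: "x", "y", "z": the shift along the tool's x, y, z in m; "turn": the turn about the tool's z in degrees; "gripper": the opening, from 0 (shut) to 1 (fully open). A call has exactly 8 rows; each row shifts and turns the pose as measured when the row begins, along the tool's axes as they then stand; what a row does not reach is not made up. A row lasts 1/10 s, in which the tool goes at most 50 mm and 8.59 degrees, less where a joint would pass 70% of its speed; a pose out of reach is approached as far as the arm can. A call with a gripper value outside its range is refused whole. The fingers move at their own pace and stop on an object; the grip force is fixed at half the most. Time passes only in rows, so rows that do not move let the fingers close, or fill a call up. It gives the time, the measured TCP pose, the force and the opening at its end, in the units of the state.
- get_obs(): the state, without advancing time (a new reading comes with each control period).
- eyes.snapshot(name): name is "side" or "top" or "wrist"; returns a dict with "frame" (480x640x3 uint8, blue, green, red), "z_map" (480x640 float32, m along the optical axis (not along the pixel's ray), 0 where there is no reading), "intrinsics" (3x3 intrinsics, pixels), "dist_coeffs" ([k1, k2, p1, p2, k3] as OpenCV has them; the pictures are not rectified), "R" (3x3) and "t" (3): a world point X has camera coordinates R X + t. Camera axes: x right, y down, z forward; pixel columns grow to the right and rows downward; lengths in m; the calibration is good to about 2 mm. A picture is of the moment at which its call begins.
- job.close_job(): hands the job in, once; it reports no verdict.
The state is a dict: "clock": time; "joint_pos": joint angles; "qvel": joint speeds; "tau": joint torques, N m; "tool_pos": TCP position; "orientation": TCP orientation; "force": force on the tool from outside, world axes, zero at the start; "moment": the same for the moment, N m; "opening": finger opening in m.
Only numpy, scipy, OpenCV 4.12 (cv2) and the standard library are available. Lean on these libraries where they do the work, as an engineer would, in place of code of your own. Each camera call takes 0.05 s, during which the arm holds its last target.

### The job

Take the order-board picture of the cream-topped cruffin: with one fingertip, gently push a red-tipped spoke to turn the photo stand until the cruffin stands squarely in front of the camera lens, and then press the green shutter button right down and let it come up again. Nothing is to be gripped or lifted: touch neither the pastries nor the disc they stand on, leave all else where it is, and do not press the shutter before the cruffin is in place.

Things in the scene. Friction and masses are not known exactly. Their poses are not given: they have to be found in the camera images.
- stand: fixed aluminium foot of the photo stand, 300 mm across, about 430 mm long with the camera. Origin: on the table, under the vertical turning axis; z up; +x points from the turning axis to the camera. The black camera (60 x 85 x 60 mm, top 121 mm above the table) stands 245 mm from the axis, its lens looks back at the axis
- photo_spot (a point): fixed spot squarely before the lens where the cruffin belongs: 115 mm from the turning axis straight towards the lens, 38 mm above the table. It does not turn
- lens (a point): middle of the camera lens, 203 mm from the axis, 80 mm above the table
- carousel (a joint): turn of the stand's upper part (disc, hub and spokes in one piece) about the vertical axis, rad, counter-clockwise from above positive; 0 at the start; about 500 degrees free either way. Bearing friction about 0.13 N m (1.5 N at a spoke) and light damping: it stays where it is left
- axis (a point): on the turning axis, at the top of hub and spokes, 165 mm above the table; turns with the upper part
- disc: wooden disc, 330 mm across, top 35 mm above the table, carries three white round coasters (96 mm across, 3 mm high, centres 115 mm from the axis, 120 degrees apart), one pastry on each; not to be touched
- spokes: hub (52 mm across) with three steel spokes, well above the pastries, each 16 mm wide, 20 mm high (145 to 165 mm above the table), reaching 117 mm from the axis, with red 18 mm end blocks; 120 degrees apart, midway between the coasters. Origin on the turning axis at table height; one spoke lies along its +x
- spoke0 (a point): on the top face of a spoke, on its centre line, 85 mm from the axis, 165 mm above the table: push on the spoke's upright side near here; the space beneath, down to the pastries, is free
- spoke1 (a point): on the top face of a spoke, on its centre line, 85 mm from the axis, 165 mm above the table: push on the spoke's upright side near here; the space beneath, down to the pastries, is free
- spoke2 (a point): on the top face of a spoke, on its centre line, 85 mm from the axis, 165 mm above the table: push on the spoke's upright side near here; the space beneath, down to the pastries, is free
- seat0 (a point): top centre of a coaster, 38 mm above the table, 115 mm from the axis; turns with the disc
- seat1 (a point): top centre of a coaster, 38 mm above the table, 115 mm from the axis; turns with the disc
- seat2 (a point): top centre of a coaster, 38 mm above the table, 115 mm from the axis; turns with the disc
- cruffin: loose golden-brown swirled pastry with cream and two crisps on top, 72 mm across, about 75 mm high; origin at the centre of its underside; on any of the three coasters
- bun: loose dark round bun, 72 mm across, 46 mm high, origin at the centre of its underside, on another coaster
- muffin: loose yellow muffin in a white paper case, 70 mm across, 62 mm high, origin at the centre of its underside, on the third coaster
- shutter (a joint): travel of the green shutter button, m: 0 up, 0.006 fully down; a spring brings it up; about 5 N to hold it fully down
- shutter_top (a point): centre of the top of the green button (36 mm across), in a fixed black housing on the table to the right of the stand; pressed straight down
- bowl: loose steel bowl, 150 mm across, 65 mm high; origin at its underside
- jar: loose amber jar, 72 mm across, 110 mm high; origin at its underside
- cup: loose blue mug, 80 mm across, 90 mm high; origin at its underside
- spatula: loose spatula lying to the left of the stand; origin at its underside
There are look-alikes about, which are no part of the job. There is more than one size of the cruffin; the job needs the smallest. What is shaped like the bun but grey is not meant.

How it is judged (in metres and radians):
On the way, in this order (a step that is already met when the one before it is completed fails the run):
1. a finger pushes on a spoke (contact force between the fingers and spokes above 0.3 N), for 0.05 s.
2. the cruffin stands before the lens, the stand at rest (horizontal distance between cruffin and photo_spot below 0.02 m and velocity of joint carousel between -0.05 and 0.05 rad/s), for 0.3 s.
3. the shutter button is pressed right down (horizontal distance between cruffin and photo_spot below 0.02 m and value of joint shutter above 0.0045 m), for 0.05 s.
At the end, for the whole second after the job is handed in: The cruffin's centre is within 20 mm of the photo spot, the stand at rest, each pastry upright (within 0.15 rad) and within 15 mm of the centre of its coaster, and the shutter button has come up again (under 1.5 mm) (all of step 2 and value of joint shutter below 0.0015 m and angle between each of cruffin, bun, muffin's own z axis and vertical below 0.15 rad and not (horizontal distance between cruffin and seat0 above 0.015 m and horizontal distance between cruffin and seat1 above 0.015 m and horizontal distance between cruffin and seat2 above 0.015 m) and not (horizontal distance between bun and seat0 above 0.015 m and horizontal distance between bun and seat1 above 0.015 m and horizontal distance between bun and seat2 above 0.015 m) and not (horizontal distance between muffin and seat0 above 0.015 m and horizontal distance between muffin and seat1 above 0.015 m and horizontal distance between muffin and seat2 above 0.015 m)); the robot touches nothing.
It fails at once if the shutter is pressed (over 3 mm) while the cruffin is not within 20 mm of the photo spot (value of joint shutter above 0.003 m and horizontal distance between cruffin and photo_spot above 0.02 m).
It fails at once if a pastry or the disc is touched by the robot (over 0.5 N) (contact force between any of the fingers, the arm and cruffin above 0.5 N or contact force between any of the fingers, the arm and bun above 0.5 N or contact force between any of the fingers, the arm and muffin above 0.5 N or contact force between any of the fingers, the arm and disc above 0.5 N).
It fails at once if a pastry is lifted off its coaster (over 15 mm), or slides over 15 mm from the coaster's centre (height (world z) of any of cruffin, bun, muffin above 0.053 m or (horizontal distance between cruffin and seat0 above 0.015 m and horizontal distance between cruffin and seat1 above 0.015 m and horizontal distance between cruffin and seat2 above 0.015 m) or (horizontal distance between bun and seat0 above 0.015 m and horizontal distance between bun and seat1 above 0.015 m and horizontal distance between bun and seat2 above 0.015 m) or (horizontal distance between muffin and seat0 above 0.015 m and horizontal distance between muffin and seat1 above 0.015 m and horizontal distance between muffin and seat2 above 0.015 m)).
It fails at once if the spokes are gripped or shoved hard (over 40 N) (contact force between the fingers and spokes above 40 N).
It fails at once if another thing on the table is moved by more than 20 mm (distance of any of bowl, jar, cup, spatula from where it was at the start of the episode above 0.02 m).
It also fails if it takes over 58 s, if anything falls off the work surface, if the arm or the gripper's body presses on something with over 40 N, if the wrist force passes 120 N, or if a joint passes its speed limit or range.

## Working session

There is one attempt and no reset: what is moved stays moved. The work goes in short steps, Python scripts to look and compute and a tool call to move; the robot and the scene stay as the last step left them, time stands still between calls to the robot, and variables do not carry over. Pictures are saved under pics/ and viewed, and the job is handed in when it is done.

Besides the shell and the picture viewer there is one more tool, called after "Request:" as name(argument=value, ...) on one line, values as JSON. send_rows: Moves the arm, as the interface text tells. Its arguments: {"type":"object","properties":{"steps":{"type":"array"}},"required":["steps"]}

```bash
mkdir -p pics; ls; cat > h.py <<'E'
import numpy as np, cv2
from plant import get_obs, eyes, job
def snap(n, fn=None):
    s=eyes.snapshot(n)
    if fn: cv2.imwrite('pics/'+fn, s['frame'])
    return s
def ray(s,uv):
    p=cv2.undistortPoints(np.array([[uv]],float),np.array(s['intrinsics'],float),np.array(s['dist_coeffs'],float))[0,0]
    R=np.array(s['R']);t=np.array(s['t'])
    return -R.T@t, R.T@np.array([p[0],p[1],1.0])
def plane(s,uv,z):
    c,d=ray(s,uv); return c+d*(z-c[2])/d[2]
def proj(s,X):
    r,_=cv2.Rodrigues(np.array(s['R'],float))
    return cv2.projectPoints(np.array(X,float).reshape(-1,1,3),r,np.array(s['t'],float),np.array(s['intrinsics'],float),np.array(s['dist_coeffs'],float))[0][:,0]
def dpt(s,uv):
    c,d=ray(s,uv); z=s['z_map'][int(round(uv[1])),int(round(uv[0]))]; return c+d*z
E
python3 - <<'E'
from h import *
o=get_obs();print({k:np.round(v,3).tolist() for k,v in o.items()})
for n in ['side','top','wrist']:
    s=snap(n,n+'0.png'); c=-np.array(s['R']).T@s['t']; print(n,c.round(3),np.array(s['R'])[2].round(3))
E
```

```text
pics
{'clock': 0.0, 'joint_pos': [-53.278, 20.59, 0.634, -0.021, -70.137, -16.507], 'qvel': [-0.01, 0.009, -0.026, 0.027, 0.086, 0.133], 'tau': [0.001, -58.272, 29.307, 6.998, 0.007, -0.0], 'tool_pos': [0.233, -0.633, 0.194], 'orientation': [179.906, -0.007, -159.793], 'force': [-0.281, -0.236, -0.745], 'moment': [0.033, -0.048, 0.018], 'opening': 0.087}
side [-0.046  0.928  0.969] [ 0.4   -0.66  -0.636]
top [0.282 0.013 1.506] [ 0.158 -0.006 -0.987]
wrist [ 0.167 -0.659  0.383] [ 0.252  0.094 -0.963]
```

View pics/side0.png

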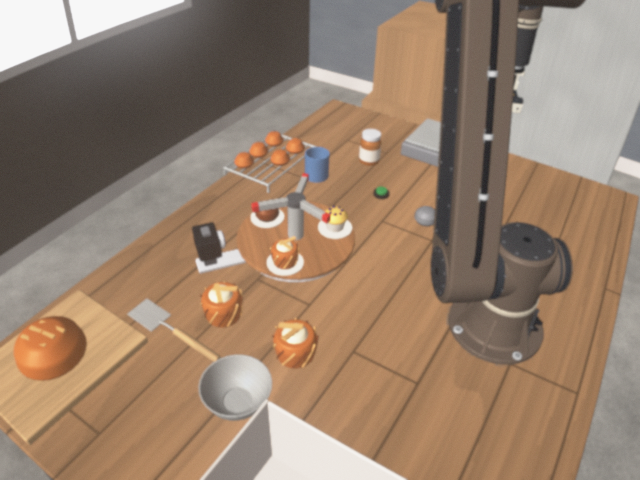

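View pics/top0.png

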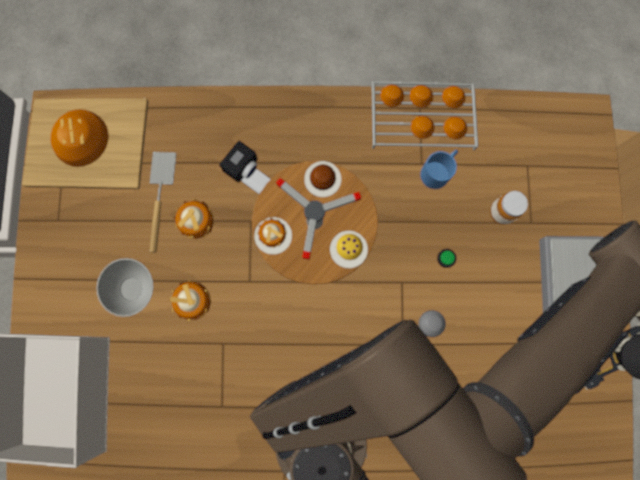

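View pics/wrist0.png

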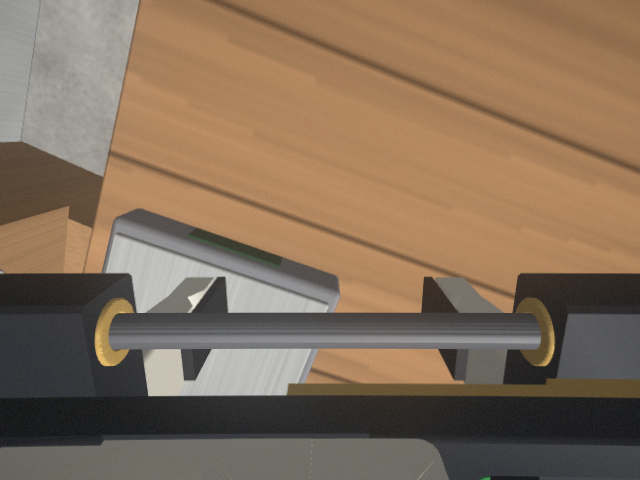

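The top view shows the stand hub at (314,211), camera at (240,160), and red tips at (280,183), (357,197) and (306,256). The green button is at (447,258).

These could be taken for the cruffin:
- (272,234) on the disc, the smallest
- (194,218) on the table, larger
- (190,300) on the table, larger
- (79,138), a big loaf on the board

By the description it is the one at (272,234). Next I'll check it in a close crop and measure.

```bash
python3 - <<'E'
from h import *
s=snap('top'); f=s['frame']
cv2.imwrite('pics/crop1.png',cv2.resize(f[120:300,150:480],None,fx=2.4,fy=2.4,interpolation=cv2.INTER_CUBIC))
hsv=cv2.cvtColor(f,cv2.COLOR_BGR2HSV)
def blobs(m,amin):
    n,l,st,c=cv2.connectedComponentsWithStats(m.astype(np.uint8)); return [(c[i],st[i]) for i in range(1,n) if st[i,4]>=amin]
H,S,V=cv2.split(hsv)
red=((H<4)|(H>174))&(S>190)&(V>90)
tips=[]
for c,st in blobs(red,15):
    if 240<c[0]<380 and 160<c[1]<280: p=plane(s,c,.165);tips.append(p);print('red',c.round(1),st,p.round(4))
for c,st in blobs((H>45)&(H<85)&(S>120)&(V>60),40): print('green',c.round(1),st, plane(s,c,.03).round(4),dpt(s,c).round(4))
for c,st in blobs((S<40)&(V>180),60):
    if 240<c[0]<400 and 150<c[1]<280: print('white',c.round(1),st,plane(s,c,.038).round(4))
# disc pts from depth
Z=s['z_map']; v,u=np.mgrid[0:480,0:640]
pn=cv2.undistortPoints(np.stack([u.ravel(),v.ravel()],1).astype(float)[:,None],np.array(s['intrinsics'],float),np.array(s['dist_coeffs'],float))[:,0]
P=np.c_[pn,np.ones(len(pn))]*Z.reshape(-1,1); W=(P-np.array(s['t']))@np.array(s['R']); W=W.reshape(480,640,3); np.save('W.npy',W)
m=(W[...,2]>.140)&(W[...,2]<.18)&(u>250)&(u<385)&(v>150)&(v<285)
print('spoke n',m.sum(),W[m].mean(0))
m=(W[...,2]>.025)&(W[...,2]<.045)&(u>240)&(u<390)&(v>150)&(v<290)
print('disc bounds',W[m].min(0),W[m].max(0))
E
```

```text
red [279.9 182.1] [277 180   7   6  22] [0.6443 0.1012 0.165 ]
red [356.9 195.8] [354 193   6   7  26] [ 0.6115 -0.084   0.165 ]
red [306.  254.8] [304 252   5   6  26] [0.468  0.0371 0.165 ]
green [447.  257.3] [440 250  15  15 176] [ 0.4816 -0.3288  0.03  ] [ 0.4823 -0.33    0.0249]
white [322.  181.4] [305 162  36  35 378] [ 0.6812 -0.0015  0.038 ]
white [256.8 181. ] [243 171  26  21 277] [0.6816 0.1708 0.038 ]
white [275.  241.9] [255 219  36  35 323] [0.519  0.1198 0.038 ]
white [347.3 252.7] [330 231  37  37 442] [ 0.4916 -0.0672  0.038 ]
spoke n 1230 [0.57557599 0.01745833 0.16487164]
disc bounds [ 0.41264696 -0.14627869  0.02530316] [0.73971078 0.18181726 0.04498165]
```

View pics/crop1.png

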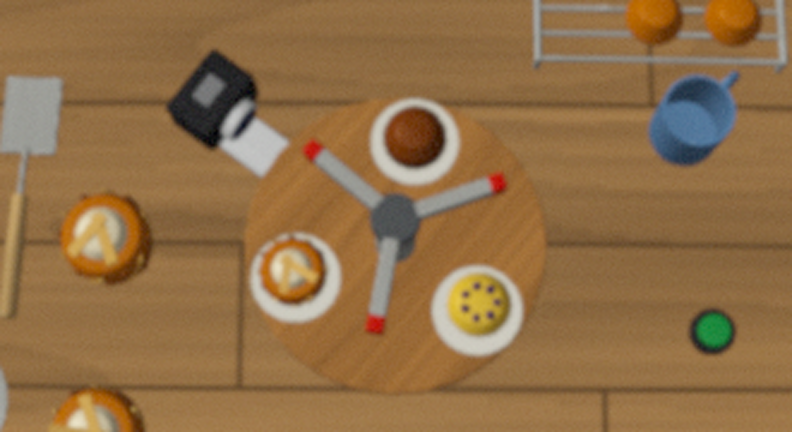

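The crop confirms it: the cruffin with cream and crisps is on the disc, at crop (292,272). Now I'll measure the camera direction and the shutter height.

```bash
python3 - <<'E'
from h import *
s=snap('top'); f=s['frame']; W=np.load('W.npy')
H,S,V=cv2.split(cv2.cvtColor(f,cv2.COLOR_BGR2HSV)); v,u=np.mgrid[0:480,0:640]
ax=np.array([.5750,.0180])
m=(W[...,2]>.110)&(W[...,2]<.135)&(u>210)&(u<262)&(v>130)&(v<190)
q=W[m][:,:2]; r=cv2.minAreaRect(q.astype(np.float32)); print('camtop',m.sum(),r, q.mean(0))
d=np.array(r[0])-ax; print('dir',np.degrees(np.arctan2(d[1],d[0])),np.hypot(*d))
# spoke angles from depth
m=(W[...,2]>.150)&(W[...,2]<.18)&(u>250)&(u<385)&(v>150)&(v<285)
q=W[m][:,:2]-ax; rr=np.hypot(*q.T); a=np.degrees(np.arctan2(q[:,1],q[:,0]))[rr>.05]
for c in (50,-70,170):
    dd=(a-c+180)%360-180; k=abs(dd)<25; print('spoke',c+dd[k].mean(),k.sum())
# coaster circles
cs=[]
for uv in ((322,180),(274,235),(349,249)):
    mm=((S<60)&(V>140)&(np.hypot(u-uv[0],v-uv[1])<22)).astype(np.uint8)
    p=cv2.findNonZero(mm); h=cv2.convexHull(p); c,rad=cv2.minEnclosingCircle(h); X=plane(s,c,.038); d=X[:2]-ax
    print('coaster',np.round(c,1),round(rad,1),X.round(4),np.degrees(np.arctan2(d[1],d[0])).round(1),np.hypot(*d).round(4))
# shutter heights
m=(u>432)&(u<462)&(v>242)&(v<273)
g=(H>45)&(H<85)&(S>120)&m; b=(V<50)&m&~g
print('green z',np.percentile(W[g][:,2],[10,50,90]),'black z',np.percentile(W[b][:,2],[10,50,90]),b.sum(),g.sum())
cv2.imwrite('pics/crop2.png',cv2.resize(f[235:280,420:480],None,fx=10,fy=10,interpolation=cv2.INTER_CUBIC))
s2=snap('side'); f2=s2['frame']
cv2.imwrite('pics/crop3.png',cv2.resize(f2[150:290,180:400],None,fx=3.5,fy=3.5,interpolation=cv2.INTER_CUBIC))
E
```

```text
camtop 631 ((0.7190989851951599, 0.2132357507944107), (0.0621977373957634, 0.08399739116430283), 52.6733512878418) [0.71934295 0.21356709]
dir 53.56982442100828 0.2426551378449098
spoke 50.344598929432294 205
spoke -70.0053769546554 217
spoke 169.4608435281697 203
coaster [322.3 178.8] 18.3 [ 0.6882 -0.0023  0.038 ] -10.1 0.115
coaster [272.7 235.6] 18.8 [0.5353 0.126  0.038 ] 110.2 0.115
coaster [348.4 249.2] 18.9 [ 0.5007 -0.0701  0.038 ] -130.1 0.1152
green z [0.01477412 0.02230126 0.02637092] black z [0.00840792 0.01264633 0.01526844] 19 174
```

View pics/crop3.png

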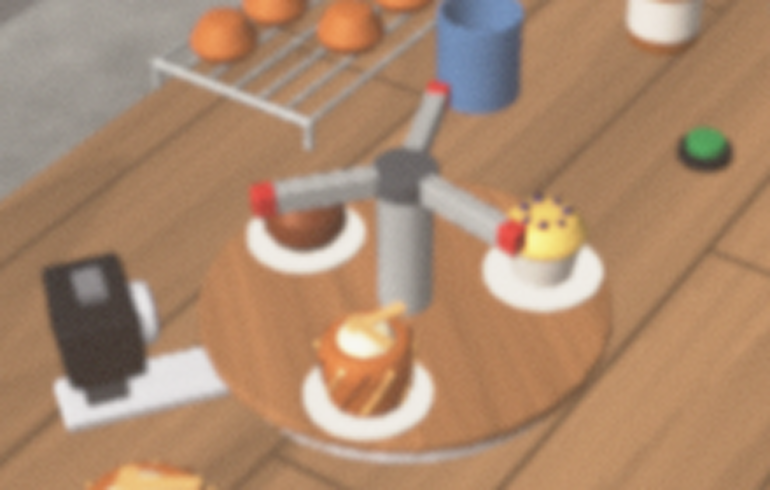

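View pics/crop2.png

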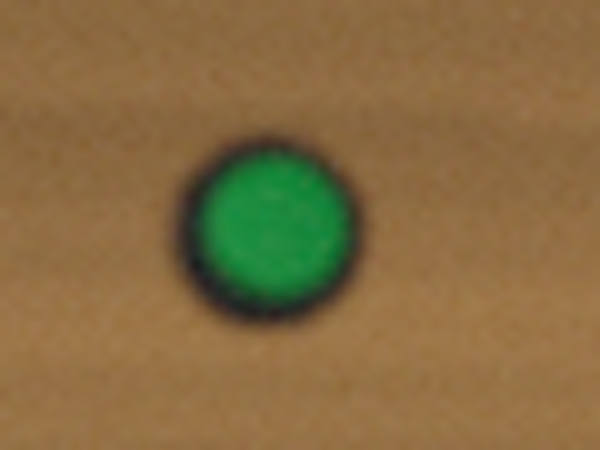

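```bash
cat >> h.py <<'E'
def plan(target,yawt,n,nmax=None):
    """target xyz world, yaw target; prints rows in tool axes (n rows total)"""
    o=get_obs(); p=np.array(o['tool_pos'],float); y=float(o['orientation'][2])
    dy=(yawt-y+180)%360-180; d=(np.array(target)-p)/n
    print('pos',p.round(4),'ori',np.round(o['orientation'],1),'dist',np.linalg.norm(d*n).round(4),'dyaw',round(dy,1))
    import json
    rows=[]
    for i in range(n if nmax is None else nmax):
        a=np.radians(y+dy*i/n)
        rows.append({"x":round(d[0]*np.cos(a)+d[1]*np.sin(a),4),"y":round(d[0]*np.sin(a)-d[1]*np.cos(a),4),"z":round(-d[2],4),"turn":round(-dy/n,1),"gripper":0})
    print(json.dumps(rows))
E
python3 -c "
from h import *
plan([.480,-.012,.215],-10,22,8)"
```

```text
pos [ 0.2331 -0.6333  0.1948] ori [ 180.    -0.  -159.8] dist 0.6688 dyaw 149.8
[{"x": -0.0203, "y": 0.0226, "z": -0.0009, "turn": -6.8, "gripper": 0}, {"x": -0.0228, "y": 0.0201, "z": -0.0009, "turn": -6.8, "gripper": 0}, {"x": -0.025, "y": 0.0172, "z": -0.0009, "turn": -6.8, "gripper": 0}, {"x": -0.0269, "y": 0.0141, "z": -0.0009, "turn": -6.8, "gripper": 0}, {"x": -0.0284, "y": 0.0108, "z": -0.0009, "turn": -6.8, "gripper": 0}, {"x": -0.0295, "y": 0.0074, "z": -0.0009, "turn": -6.8, "gripper": 0}, {"x": -0.0301, "y": 0.0038, "z": -0.0009, "turn": -6.8, "gripper": 0}, {"x": -0.0304, "y": 0.0002, "z": -0.0009, "turn": -6.8, "gripper": 0}]
```

Request:
send_rows(steps=[{"x":-0.02,"y":0.023,"z":-0.003,"turn":-7,"gripper":0},{"x":-0.023,"y":0.02,"z":-0.003,"turn":-7,"gripper":0},{"x":-0.025,"y":0.017,"z":-0.003,"turn":-7,"gripper":0},{"x":-0.027,"y":0.014,"z":-0.003,"turn":-7,"gripper":0},{"x":-0.028,"y":0.011,"z":-0.003,"turn":-7,"gripper":0},{"x":-0.029,"y":0.007,"z":-0.003,"turn":-7,"gripper":0},{"x":-0.03,"y":0.004,"z":-0.003,"turn":-7,"gripper":0},{"x":-0.03,"y":0,"z":-0.003,"turn":-7,"gripper":0}])

```text
clock: 1.1
tool_pos: [0.3174, -0.4008, 0.2169]
orientation: [179.8, 0.1, -102.0]
force: [1.4, 0.5, 0.6]
opening: 0.0295
```

```bash
python3 -c "
from h import *
print(np.round(get_obs()['joint_pos'],1))
plan([.480,-.012,.215],-10,16,8)"
```

```text
[-29.7   4.3 -17.5  -0.1 -68.4  17.7]
pos [ 0.3174 -0.4008  0.2169] ori [ 1.798e+02  1.000e-01 -1.020e+02] dist 0.4214 dyaw 92.0
[{"x": -0.0259, "y": -0.0049, "z": 0.0001, "turn": -5.7, "gripper": 0}, {"x": -0.0253, "y": -0.0075, "z": 0.0001, "turn": -5.7, "gripper": 0}, {"x": -0.0244, "y": -0.01, "z": 0.0001, "turn": -5.7, "gripper": 0}, {"x": -0.0233, "y": -0.0123, "z": 0.0001, "turn": -5.7, "gripper": 0}, {"x": -0.0219, "y": -0.0146, "z": 0.0001, "turn": -5.7, "gripper": 0}, {"x": -0.0203, "y": -0.0167, "z": 0.0001, "turn": -5.7, "gripper": 0}, {"x": -0.0186, "y": -0.0187, "z": 0.0001, "turn": -5.7, "gripper": 0}, {"x": -0.0166, "y": -0.0205, "z": 0.0001, "turn": -5.7, "gripper": 0}]
```

Request:
send_rows(steps=[{"x":-0.026,"y":-0.005,"z":0,"turn":-6,"gripper":0},{"x":-0.025,"y":-0.0075,"z":0,"turn":-6,"gripper":0},{"x":-0.024,"y":-0.01,"z":0,"turn":-6,"gripper":0},{"x":-0.023,"y":-0.012,"z":0,"turn":-6,"gripper":0},{"x":-0.022,"y":-0.015,"z":0,"turn":-6,"gripper":0},{"x":-0.02,"y":-0.017,"z":0,"turn":-6,"gripper":0},{"x":-0.018,"y":-0.019,"z":0,"turn":-6,"gripper":0},{"x":-0.016,"y":-0.021,"z":0,"turn":-6,"gripper":0}])

```text
clock: 1.9
tool_pos: [0.3964, -0.1966, 0.2196]
orientation: [-179.8, -0.0, -51.9]
force: [1.0, -0.4, 0.4]
opening: 0.0006
```

```bash
python3 -c "
from h import *
snap('wrist','w1.png')
plan([.480,-.012,.215],-10,8)"
```

```text
pos [ 0.3975 -0.1946  0.2197] ori [-179.7   -0.   -51.5] dist 0.2004 dyaw 41.5
[{"x": -0.0114, "y": -0.0223, "z": 0.0006, "turn": -5.2, "gripper": 0}, {"x": -0.0094, "y": -0.0232, "z": 0.0006, "turn": -5.2, "gripper": 0}, {"x": -0.0072, "y": -0.024, "z": 0.0006, "turn": -5.2, "gripper": 0}, {"x": -0.005, "y": -0.0245, "z": 0.0006, "turn": -5.2, "gripper": 0}, {"x": -0.0028, "y": -0.0249, "z": 0.0006, "turn": -5.2, "gripper": 0}, {"x": -0.0005, "y": -0.025, "z": 0.0006, "turn": -5.2, "gripper": 0}, {"x": 0.0017, "y": -0.025, "z": 0.0006, "turn": -5.2, "gripper": 0}, {"x": 0.004, "y": -0.0247, "z": 0.0006, "turn": -5.2, "gripper": 0}]
```

View pics/w1.png

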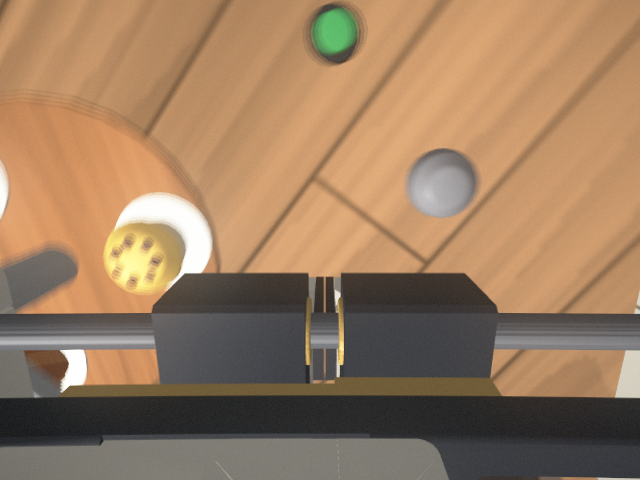

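The wrist view shows the fingers shut at about (325,330), the muffin at (143,257), the green button at (334,33) and the grey look-alike at (442,183). I'll carry on to the pre-push pose.

Request:
send_rows(steps=[{"x":-0.011,"y":-0.022,"z":0,"turn":-5.3,"gripper":0},{"x":-0.009,"y":-0.023,"z":0,"turn":-5.3,"gripper":0},{"x":-0.007,"y":-0.024,"z":0,"turn":-5.3,"gripper":0},{"x":-0.005,"y":-0.025,"z":0,"turn":-5.3,"gripper":0},{"x":-0.003,"y":-0.025,"z":0,"turn":-5.3,"gripper":0},{"x":-0.001,"y":-0.025,"z":0,"turn":-5.3,"gripper":0},{"x":0.002,"y":-0.025,"z":0,"turn":-5.3,"gripper":0},{"x":0.004,"y":-0.025,"z":0,"turn":-5,"gripper":0}])

```text
clock: 2.75
tool_pos: [0.4786, -0.0035, 0.2223]
orientation: [-179.7, -0.4, -7.7]
force: [-0.1, 0.2, -0.8]
opening: -0.0
```

```bash
python3 -c "
from h import *
snap('side','s1.png'); snap('wrist','w2.png')
plan([.483,-.010,.150],-10,8)"
```

```text
pos [ 0.4793 -0.0024  0.2221] ori [-179.7   -0.4   -7.7] dist 0.0726 dyaw -2.3
[{"x": 0.0006, "y": 0.0009, "z": 0.009, "turn": 0.3, "gripper": 0}, {"x": 0.0006, "y": 0.0009, "z": 0.009, "turn": 0.3, "gripper": 0}, {"x": 0.0006, "y": 0.0009, "z": 0.009, "turn": 0.3, "gripper": 0}, {"x": 0.0006, "y": 0.0009, "z": 0.009, "turn": 0.3, "gripper": 0}, {"x": 0.0006, "y": 0.0009, "z": 0.009, "turn": 0.3, "gripper": 0}, {"x": 0.0006, "y": 0.0009, "z": 0.009, "turn": 0.3, "gripper": 0}, {"x": 0.0006, "y": 0.0009, "z": 0.009, "turn": 0.3, "gripper": 0}, {"x": 0.0006, "y": 0.0009, "z": 0.009, "turn": 0.3, "gripper": 0}]
```

View pics/s1.png

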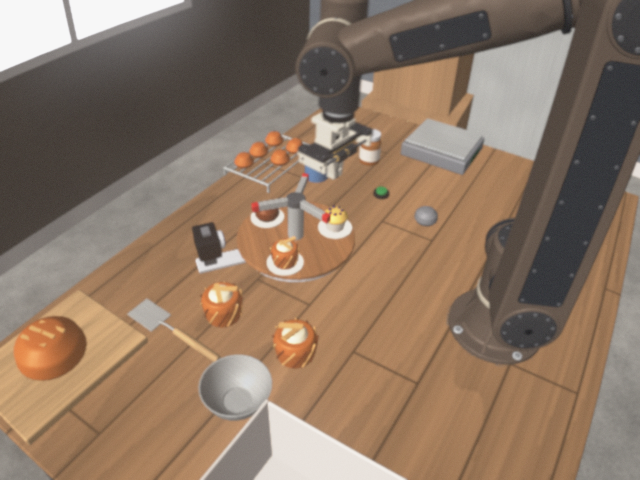

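View pics/w2.png

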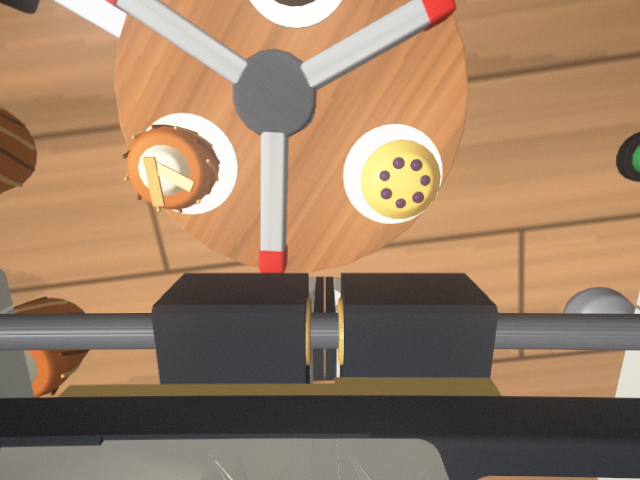

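The wrist view shows the near spoke from the hub (275,95) to its red tip (272,262). The fingers are just to its right (muffin side), in the gap. I'll lower beside it.

Request:
send_rows(steps=[{"x":0.001,"y":0.003,"z":0,"turn":1,"gripper":0},{"x":0.001,"y":0.003,"z":0,"turn":1,"gripper":0},{"x":0.001,"y":0.003,"z":0.01,"turn":0.5,"gripper":0},{"x":0.0005,"y":0,"z":0.014,"turn":0,"gripper":0},{"x":0.0005,"y":0,"z":0.014,"turn":0,"gripper":0},{"x":0.0005,"y":0,"z":0.014,"turn":0,"gripper":0},{"x":0.0005,"y":0,"z":0.012,"turn":0,"gripper":0},{"x":0,"y":0,"z":0.006,"turn":0,"gripper":0}])

```text
clock: 3.65
tool_pos: [0.4817, -0.0177, 0.1477]
orientation: [-179.7, -0.4, -11.1]
force: [0.3, -0.2, -0.4]
opening: 0.0004
```

```bash
cat >> h.py <<'E'
AX=np.array([.5755,.0180])
def state(spoke=None):
    o=get_obs(); p=np.array(o['tool_pos']); d=p[:2]-AX
    print('clk',o['clock'],'pos',p.round(4),'yaw',round(o['orientation'][2],1),'F',np.round(o['force'],1),'r',np.hypot(*d).round(4),'ang',np.degrees(np.arctan2(d[1],d[0])).round(1))
E
python3 -c "
from h import *
snap('side','s2.png')
state()
s=snap('wrist','w3.png')"
```

```text
clk 3.7 pos [ 0.4812 -0.0177  0.1471] yaw -11.1 F [-0.2 -0.9 -1.4] r 0.1009 ang -159.3
```

View pics/w3.png

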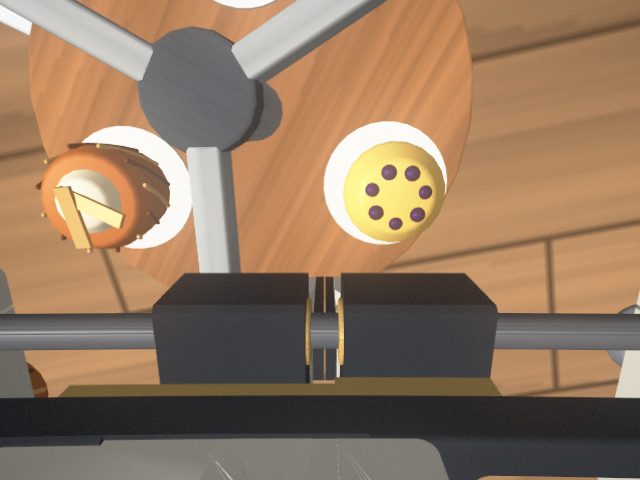

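Request:
send_rows(steps=[{"x":0,"y":-0.005,"z":0,"turn":0,"gripper":0},{"x":0,"y":-0.005,"z":0,"turn":0,"gripper":0},{"x":0,"y":-0.005,"z":0,"turn":0,"gripper":0},{"x":0,"y":-0.004,"z":0,"turn":0,"gripper":0},{"x":0,"y":-0.004,"z":0,"turn":0,"gripper":0},{"x":0,"y":-0.004,"z":0,"turn":0,"gripper":0},{"x":0,"y":-0.004,"z":0,"turn":0,"gripper":0},{"x":0,"y":-0.004,"z":0,"turn":0,"gripper":0}])

```text
clock: 4.55
tool_pos: [0.4905, 0.02, 0.1508]
orientation: [-179.6, -0.6, -11.1]
force: [0.0, 1.1, -0.6]
opening: 0.0007
```

```bash
python3 -c "
from h import *
state()
s=snap('wrist','w4.png')"
```

```text
clk 4.55 pos [0.4905 0.02   0.1508] yaw -11.1 F [ 0.   1.1 -0.6] r 0.0851 ang 178.7
```

View pics/w4.png

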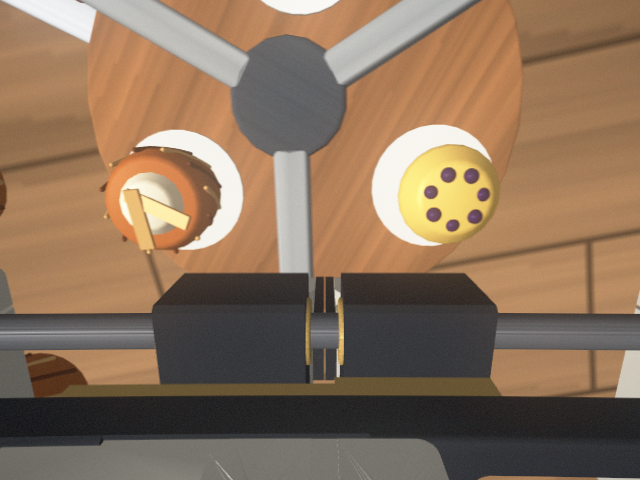

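The fingertip is about 13 mm from the spoke centreline, close to contact, and the spoke hasn't turned yet. I'll start a slow push along the arc.

Request:
send_rows(steps=[{"x":0,"y":-0.004,"z":0.0005,"turn":2,"gripper":0},{"x":0,"y":-0.004,"z":0.0005,"turn":2.5,"gripper":0},{"x":0,"y":-0.004,"z":0,"turn":2.5,"gripper":0},{"x":0,"y":-0.004,"z":0,"turn":2.5,"gripper":0},{"x":0,"y":-0.004,"z":0,"turn":2.5,"gripper":0},{"x":0,"y":-0.004,"z":0,"turn":2.5,"gripper":0},{"x":0,"y":-0.004,"z":0,"turn":2.5,"gripper":0},{"x":0,"y":-0.004,"z":0,"turn":2.5,"gripper":0}])

```text
clock: 5.4
tool_pos: [0.5014, 0.0518, 0.1497]
orientation: [-179.4, -0.4, -31.4]
force: [-0.2, 0.2, -0.3]
opening: 0.0005
```

```bash
cat >> h.py <<'E'
def pastry(fn=None):
    s=snap('top',fn); f=s['frame']
    H,S,V=cv2.split(cv2.cvtColor(f,cv2.COLOR_BGR2HSV))
    red=(((H<4)|(H>174))&(S>190)&(V>90)).astype(np.uint8)
    n,l,st,c=cv2.connectedComponentsWithStats(red)
    for i in range(1,n):
        if st[i,4]>=10:
            p=plane(s,c[i],.165); d=p[:2]-AX
            if .09<np.hypot(*d)<.13: print('tip',c[i].round(1),st[i,4],'ang',np.degrees(np.arctan2(d[1],d[0])).round(1),'r',np.hypot(*d).round(3))
    return s
E
python3 -c "
from h import *
state()
s=pastry('t4.png')
snap('wrist','w5.png')"
```

```text
clk 5.4 pos [0.5014 0.0518 0.1497] yaw -31.4 F [-0.2  0.2 -0.3] r 0.0815 ang 155.5
tip [357.2 195.8] 21 ang -70.7 r 0.109
```

View pics/w5.png

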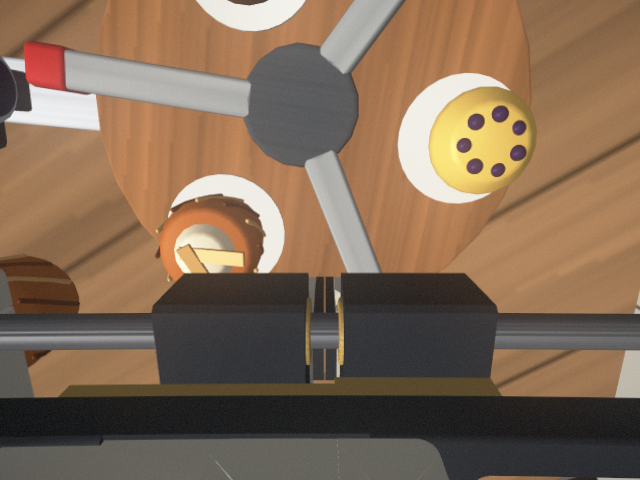

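View pics/t4.png

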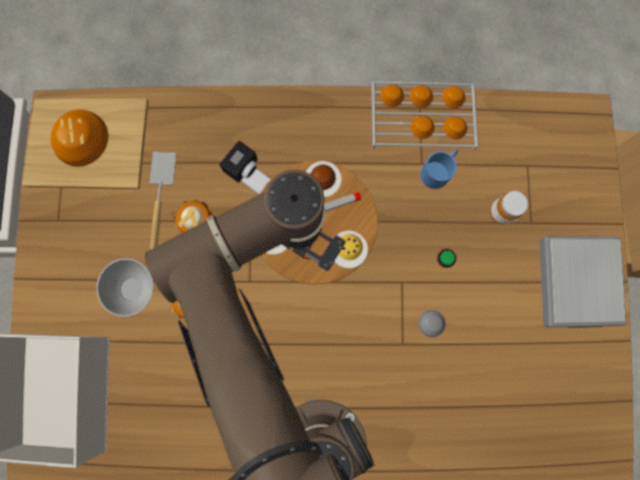

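The stand hasn't turned: the tip is still at about -70°. The finger seems to have passed the spoke without touching it, so I need to check heights before moving.

```bash
python3 - <<'E'
from h import *
s=snap('side'); f=s['frame']
o=get_obs(); p=np.array(o['tool_pos']); 
uv=proj(s,[p,p+[0,0,.02],[AX[0],AX[1],.165],[AX[0]+.085*np.cos(np.radians(169.5)),AX[1]+.085*np.sin(np.radians(169.5)),.165]]); print(uv.round(1))
g=f.copy()
b=cv2.resize(g[110:290,190:390],None,fx=3.3,fy=3.3,interpolation=cv2.INTER_CUBIC)
for (u,v),c in zip(uv,[(0,0,255),(0,255,255),(255,0,0),(255,0,255)]): cv2.circle(b,(int((u-190)*3.3),int((v-110)*3.3)),4,c,1)
cv2.imwrite('pics/s4.png',b)
w=snap('wrist')
for q in ((330,180),(350,230),(300,100),(160,80),(325,300),(325,350)): print(q,dpt(w,q).round(4))
print('tcp in wrist',proj(w,[p]).round(1))
E
```

```text
[[312.3 218. ]
 [312.4 211.8]
 [295.5 197. ]
 [319.4 210.9]]
(330, 180) [0.5442 0.0231 0.1648]
(350, 230) [0.5191 0.0272 0.1643]
(300, 100) [0.5804 0.0165 0.165 ]
(160, 80) [0.6178 0.0633 0.1649]
(325, 300) [0.4438 0.0879 0.0338]
(325, 350) [ 3.841e-01  1.243e-01 -3.000e-04]
tcp in wrist [[325.2 274.2]]
```

View pics/s4.png

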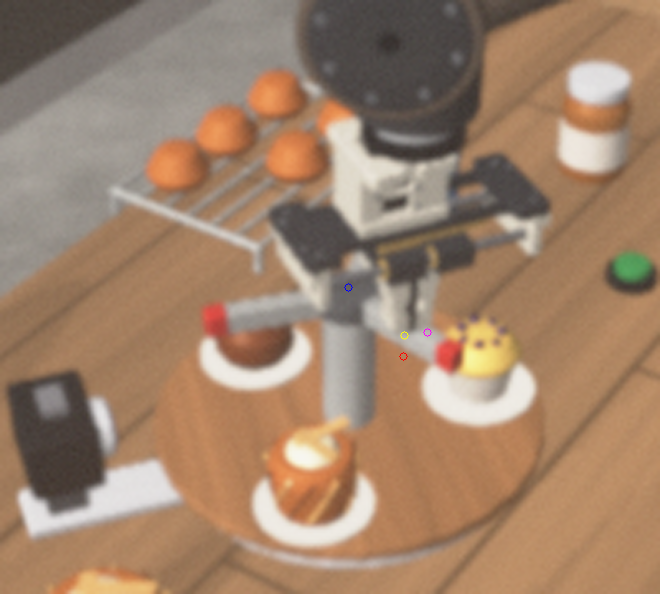

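```bash
python3 - <<'E'
from h import *
s=snap('side'); 
for v in range(196,222,2):
    print(v,[tuple((dpt(s,(u,v))*1000).round(0).astype(int)) for u in (305,308,311,314,317)])
f=s['frame']
cv2.imwrite('pics/s5.png',cv2.resize(f[165:230,270:350],None,fx=8,fy=8,interpolation=cv2.INTER_CUBIC))
w=snap('wrist')
cv2.imwrite('pics/w6.png',cv2.resize(w['frame'][230:400,270:380],None,fx=5,fy=3.5,interpolation=cv2.INTER_CUBIC))
for v in (276,280,290,300,320,350,370): print(v,[tuple((dpt(w,(u,v))*1000).round(0).astype(int)) for u in (310,314,318,325,331,336)])
E
```

```text
196 [(np.int64(515), np.int64(65), np.int64(221)), (np.int64(484), np.int64(101), np.int64(255)), (np.int64(480), np.int64(93), np.int64(252)), (np.int64(496), np.int64(55), np.int64(223)), (np.int64(489), np.int64(53), np.int64(224))]
198 [(np.int64(517), np.int64(63), np.int64(213)), (np.int64(503), np.int64(71), np.int64(224)), (np.int64(500), np.int64(62), np.int64(219)), (np.int64(494), np.int64(57), np.int64(219)), (np.int64(488), np.int64(53), np.int64(218))]
200 [(np.int64(555), np.int64(4), np.int64(155)), (np.int64(501), np.int64(74), np.int64(220)), (np.int64(498), np.int64(65), np.int64(216)), (np.int64(493), np.int64(59), np.int64(214)), (np.int64(489), np.int64(51), np.int64(211))]
202 [(np.int64(542), np.int64(24), np.int64(167)), (np.int64(504), np.int64(69), np.int64(210)), (np.int64(497), np.int64(66), np.int64(211)), (np.int64(493), np.int64(59), np.int64(208)), (np.int64(490), np.int64(49), np.int64(203))]
204 [(np.int64(539), np.int64(28), np.int64(163)), (np.int64(508), np.int64(63), np.int64(198)), (np.int64(498), np.int64(64), np.int64(203)), (np.int64(491), n
[... 3212 characters left out ...]
), (np.int64(528), np.int64(34), np.int64(262)), (np.int64(527), np.int64(33), np.int64(262)), (np.int64(527), np.int64(32), np.int64(263))]
350 [(np.int64(526), np.int64(39), np.int64(267)), (np.int64(505), np.int64(53), np.int64(226)), (np.int64(504), np.int64(52), np.int64(227)), (np.int64(384), np.int64(124), np.int64(0)), (np.int64(502), np.int64(48), np.int64(227)), (np.int64(501), np.int64(47), np.int64(227))]
370 [(np.int64(510), np.int64(50), np.int64(247)), (np.int64(498), np.int64(57), np.int64(226)), (np.int64(498), np.int64(55), np.int64(227)), (np.int64(365), np.int64(136), np.int64(0)), (np.int64(496), np.int64(52), np.int64(228)), (np.int64(495), np.int64(50), np.int64(227))]
```

View pics/s5.png

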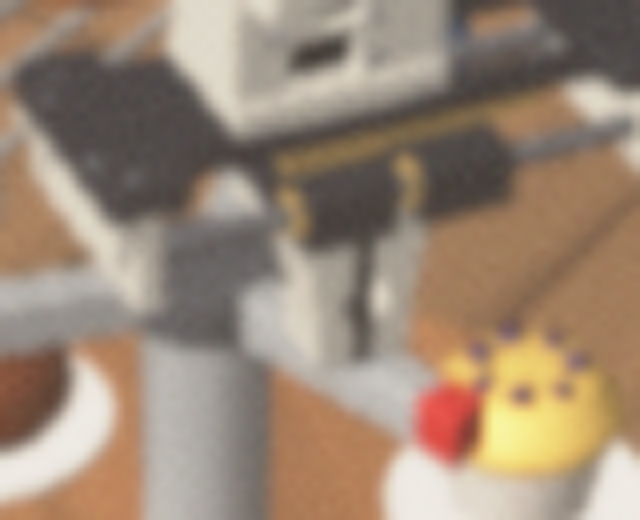

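View pics/w6.png

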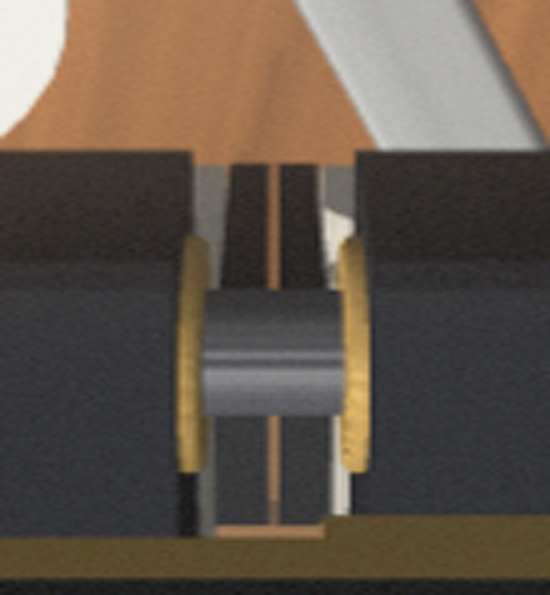

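Two cameras agree: wrist depth puts the finger ends at z≈0.180 and side depth at about 0.183–0.188, while the reported TCP is 0.150. So the real fingertips sit about 29 mm above the reported TCP, and the finger passed clear over the spoke (top at 0.165). I'll go back to the muffin side of the spoke and use that offset. First I'll check the gripper's side lugs.

```bash
python3 - <<'E'
from h import *
s=snap('side')
for uv in ((288,202),(287,198),(285,196),(290,203),(343,176),(345,174),(341,178)): print(uv,dpt(s,uv).round(3))
plan([.479,-.014,.150],-10,8)
E
```

```text
(288, 202) [0.513 0.141 0.251]
(287, 198) [0.509 0.149 0.269]
(285, 196) [0.517 0.147 0.27 ]
(290, 203) [0.578 0.041 0.159]
(343, 176) [ 0.459 -0.019  0.254]
(345, 174) [0.44  0.006 0.281]
(341, 178) [ 0.636 -0.34   0.002]
pos [0.5013 0.0515 0.1497] ori [-179.4   -0.4  -31.2] dist 0.0692 dyaw 21.2
[{"x": 0.0019, "y": 0.0084, "z": -0.0, "turn": -2.7, "gripper": 0}, {"x": 0.0015, "y": 0.0085, "z": -0.0, "turn": -2.7, "gripper": 0}, {"x": 0.0011, "y": 0.0086, "z": -0.0, "turn": -2.7, "gripper": 0}, {"x": 0.0007, "y": 0.0086, "z": -0.0, "turn": -2.7, "gripper": 0}, {"x": 0.0003, "y": 0.0086, "z": -0.0, "turn": -2.7, "gripper": 0}, {"x": -0.0001, "y": 0.0086, "z": -0.0, "turn": -2.7, "gripper": 0}, {"x": -0.0005, "y": 0.0086, "z": -0.0, "turn": -2.7, "gripper": 0}, {"x": -0.0009, "y": 0.0086, "z": -0.0, "turn": -2.7, "gripper": 0}]
```

Request:
send_rows(steps=[{"x":0,"y":0,"z":-0.01,"turn":0,"gripper":0},{"x":0.002,"y":0.01,"z":0,"turn":-3,"gripper":0},{"x":0.002,"y":0.01,"z":0,"turn":-3,"gripper":0},{"x":0.001,"y":0.01,"z":0,"turn":-3,"gripper":0},{"x":0.001,"y":0.01,"z":0,"turn":-3,"gripper":0},{"x":0,"y":0.01,"z":0,"turn":-3,"gripper":0},{"x":0,"y":0.01,"z":0,"turn":-3,"gripper":0},{"x":-0.001,"y":0.008,"z":0,"turn":-3,"gripper":0}])

```text
clock: 6.55
tool_pos: [0.4809, -0.0159, 0.1656]
orientation: [-179.5, -0.9, -9.2]
force: [0.3, -0.1, 1.0]
opening: 0.0006
```

```bash
python3 - <<'E'
from h import *
state()
s=pastry()
plan([.481,-.013,.120],-10,6)
state()
E
```

```text
clk 6.55 pos [ 0.4809 -0.0159  0.1656] yaw -9.2 F [ 0.3 -0.1  1. ] r 0.1005 ang -160.3
tip [279.9 182.2] 18 ang 50.5 r 0.108
pos [ 0.4805 -0.0165  0.1656] ori [-179.5   -0.9   -9. ] dist 0.0458 dyaw -1.0
[{"x": -0.0, "y": -0.0006, "z": 0.0076, "turn": 0.2, "gripper": 0}, {"x": -0.0, "y": -0.0006, "z": 0.0076, "turn": 0.2, "gripper": 0}, {"x": -0.0, "y": -0.0006, "z": 0.0076, "turn": 0.2, "gripper": 0}, {"x": -0.0, "y": -0.0006, "z": 0.0076, "turn": 0.2, "gripper": 0}, {"x": -0.0, "y": -0.0006, "z": 0.0076, "turn": 0.2, "gripper": 0}, {"x": -0.0, "y": -0.0006, "z": 0.0076, "turn": 0.2, "gripper": 0}]
clk 6.6 pos [ 0.4805 -0.0165  0.1656] yaw -9.0 F [ 0.2 -0.7 -0.7] r 0.1011 ang -160.0
```

Request:
send_rows(steps=[{"x":0,"y":0,"z":0.008,"turn":0.5,"gripper":0},{"x":0,"y":0,"z":0.008,"turn":0.5,"gripper":0},{"x":0,"y":0,"z":0.008,"turn":0,"gripper":0},{"x":0,"y":0,"z":0.008,"turn":0,"gripper":0},{"x":0,"y":0,"z":0.007,"turn":0,"gripper":0},{"x":0,"y":0,"z":0.004,"turn":0,"gripper":0},{"x":0,"y":0,"z":0.001,"turn":0,"gripper":0},{"x":0,"y":0,"z":0,"turn":0,"gripper":0}])

```text
clock: 7.4
tool_pos: [0.4814, -0.0155, 0.1178]
orientation: [-179.5, -0.8, -10.3]
force: [-0.8, -0.1, 0.5]
opening: 0.0005
```

```bash
python3 - <<'E'
from h import *
state()
w=snap('wrist','w7.png')
for v in (276,280): print(v,[tuple((dpt(w,(u,v))*1000).round(0).astype(int).tolist()) for u in (318,331)])
E
```

```text
clk 7.4 pos [ 0.4814 -0.0155  0.1178] yaw -10.3 F [-0.8 -0.1  0.5] r 0.0999 ang -160.4
276 [(492, -15, 149), (492, -21, 150)]
280 [(493, -15, 154), (491, -21, 153)]
```

View pics/w7.png

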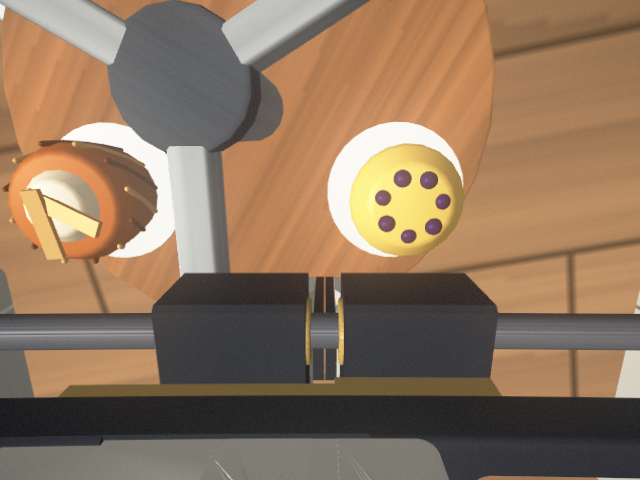

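The fingertips now measure z≈0.149, inside the spoke's 0.145–0.165 band, to the right of the spoke in the wrist view (spoke at (195,220)). I'll close in gently.

Request:
send_rows(steps=[{"x":0,"y":-0.004,"z":0,"turn":0,"gripper":0},{"x":0,"y":-0.004,"z":0,"turn":0,"gripper":0},{"x":0,"y":-0.004,"z":0,"turn":0,"gripper":0},{"x":0,"y":-0.004,"z":0,"turn":0,"gripper":0},{"x":0,"y":-0.004,"z":0,"turn":0,"gripper":0},{"x":0,"y":-0.004,"z":0,"turn":0,"gripper":0},{"x":0,"y":-0.004,"z":0,"turn":0,"gripper":0},{"x":0,"y":-0.004,"z":0,"turn":0,"gripper":0}])

```text
clock: 8.25
tool_pos: [0.4879, 0.0183, 0.1194]
orientation: [-179.5, -0.9, -10.3]
force: [-1.0, -3.0, 0.5]
opening: 0.0
```

Request:
send_rows(steps=[{"x":0,"y":-0.004,"z":0,"turn":2,"gripper":0},{"x":0,"y":-0.004,"z":0,"turn":2.5,"gripper":0},{"x":0,"y":-0.004,"z":0,"turn":2.5,"gripper":0},{"x":0,"y":-0.004,"z":0,"turn":2.5,"gripper":0},{"x":0,"y":-0.004,"z":0,"turn":2.5,"gripper":0},{"x":0,"y":-0.004,"z":0,"turn":2.5,"gripper":0},{"x":0,"y":-0.004,"z":0,"turn":2.5,"gripper":0},{"x":0,"y":-0.004,"z":0,"turn":2.5,"gripper":0}])

```text
clock: 9.05
tool_pos: [0.4944, 0.0491, 0.1184]
orientation: [-179.6, -0.4, -30.6]
force: [-2.2, -0.8, 0.5]
opening: 0.0002
```

```bash
python3 - <<'E'
from h import *
state()
w=snap('wrist','w8.png')
pastry()
E
```

```text
clk 9.05 pos [0.4944 0.0491 0.1184] yaw -30.6 F [-2.2 -0.8  0.5] r 0.0869 ang 159.1
tip [297.4 169.7] 17 ang 22.5 r 0.108
tip [359.2 216.8] 23 ang -98.2 r 0.108
```

View pics/w8.png

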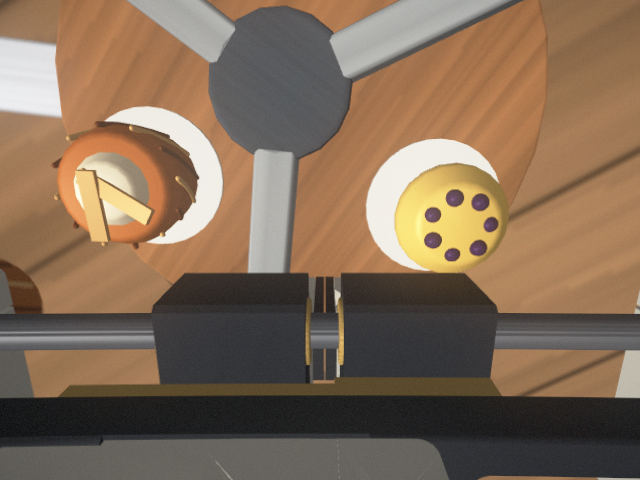

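Contact is made (about 3 N) and the stand has turned -28°, with tips at 22.5° and -98.2°. About 29° remain.

Request:
send_rows(steps=[{"x":0.0003,"y":-0.004,"z":0,"turn":2.6,"gripper":0},{"x":0.0003,"y":-0.004,"z":0,"turn":2.6,"gripper":0},{"x":0.0003,"y":-0.004,"z":0,"turn":2.6,"gripper":0},{"x":0.0003,"y":-0.004,"z":0,"turn":2.6,"gripper":0},{"x":0.0003,"y":-0.004,"z":0,"turn":2.6,"gripper":0},{"x":0.0003,"y":-0.004,"z":0,"turn":2.6,"gripper":0},{"x":0.0003,"y":-0.003,"z":0,"turn":2,"gripper":0},{"x":0.0003,"y":-0.002,"z":0,"turn":1.3,"gripper":0}])

```text
clock: 9.95
tool_pos: [0.5101, 0.07, 0.1167]
orientation: [-179.9, -0.0, -49.6]
force: [-3.3, -1.3, 1.4]
opening: 0.0004
```

```bash
python3 - <<'E'
from h import *
state()
w=snap('wrist','w9.png')
pastry('t9.png')
E
```

```text
clk 9.95 pos [0.5101 0.07   0.1167] yaw -49.6 F [-3.3 -1.3  1.4] r 0.0835 ang 141.5
tip [310.8 166.7] 17 ang 4.8 r 0.108
tip [355.2 229.8] 24 ang -115.8 r 0.108
```

View pics/w9.png

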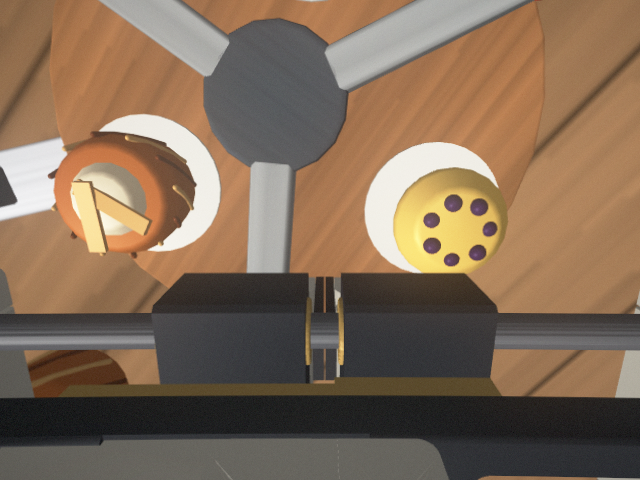

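Request:
send_rows(steps=[{"x":0,"y":-0.003,"z":0,"turn":2,"gripper":0},{"x":0,"y":-0.003,"z":0,"turn":2,"gripper":0},{"x":0,"y":-0.003,"z":0,"turn":2,"gripper":0},{"x":0,"y":-0.003,"z":0,"turn":2,"gripper":0},{"x":0,"y":-0.003,"z":0,"turn":1.5,"gripper":0},{"x":0,"y":-0.002,"z":0,"turn":1,"gripper":0},{"x":0,"y":-0.001,"z":0,"turn":0.5,"gripper":0},{"x":0,"y":0,"z":0,"turn":0,"gripper":0}])

```text
clock: 10.85
tool_pos: [0.523, 0.0802, 0.116]
orientation: [179.9, 0.1, -60.5]
force: [-1.5, 0.6, 0.6]
opening: 0.0005
```

```bash
python3 - <<'E'
from h import *
state()
pastry('t10.png')
E
```

```text
clk 10.85 pos [0.523  0.0802 0.116 ] yaw -60.5 F [-1.5  0.6  0.6] r 0.0814 ang 130.2
tip [319.9 166.9] 16 ang -6.9 r 0.108
tip [350.5 237.7] 27 ang -127.5 r 0.109
```

The tips are now at -6.9° and -127.5°, so -57.2° turned, which is the target. I'll back the finger off, rise, and check.

Request:
send_rows(steps=[{"x":0,"y":0.004,"z":0,"turn":0,"gripper":0},{"x":0,"y":0.006,"z":0,"turn":0,"gripper":0},{"x":0,"y":0.008,"z":0,"turn":0,"gripper":0},{"x":0,"y":0.004,"z":-0.01,"turn":0,"gripper":0},{"x":0,"y":0,"z":-0.025,"turn":0,"gripper":0},{"x":0,"y":0,"z":-0.025,"turn":0,"gripper":0},{"x":0,"y":0,"z":-0.025,"turn":0,"gripper":0},{"x":0,"y":0,"z":-0.015,"turn":0,"gripper":0}])

```text
clock: 11.7
tool_pos: [0.5006, 0.0665, 0.2212]
orientation: [179.9, 0.0, -60.4]
force: [1.7, 0.3, -1.1]
opening: 0.0007
```

```bash
python3 - <<'E'
from h import *
state()
plan([.4816,-.3295,.18],-100,14)
E
```

```text
clk 11.7 pos [0.5006 0.0665 0.2212] yaw -60.4 F [ 1.7  0.3 -1.1] r 0.0892 ang 147.1
pos [0.5006 0.0665 0.2212] ori [179.9   0.  -60.4] dist 0.3986 dyaw -39.6
[{"x": 0.0239, "y": 0.0151, "z": 0.0029, "turn": 2.8, "gripper": 0}, {"x": 0.0247, "y": 0.0139, "z": 0.0029, "turn": 2.8, "gripper": 0}, {"x": 0.0253, "y": 0.0127, "z": 0.0029, "turn": 2.8, "gripper": 0}, {"x": 0.0259, "y": 0.0114, "z": 0.0029, "turn": 2.8, "gripper": 0}, {"x": 0.0264, "y": 0.0102, "z": 0.0029, "turn": 2.8, "gripper": 0}, {"x": 0.0269, "y": 0.0088, "z": 0.0029, "turn": 2.8, "gripper": 0}, {"x": 0.0273, "y": 0.0075, "z": 0.0029, "turn": 2.8, "gripper": 0}, {"x": 0.0276, "y": 0.0061, "z": 0.0029, "turn": 2.8, "gripper": 0}, {"x": 0.0279, "y": 0.0048, "z": 0.0029, "turn": 2.8, "gripper": 0}, {"x": 0.0281, "y": 0.0034, "z": 0.0029, "turn": 2.8, "gripper": 0}, {"x": 0.0282, "y": 0.002, "z": 0.0029, "turn": 2.8, "gripper": 0}, {"x": 0.0283, "y": 0.0006, "z": 0.0029, "turn": 2.8, "gripper": 0}, {"x": 0.0283, "y": -0.0008, "z": 0.0029, "turn": 2.8, "gripper": 0}, {"x": 0.0282, "y": -0.0022, "z": 0.0029, "turn": 2.8, "gripper": 0}]
```

Request:
send_rows(steps=[{"x":0.028,"y":0.018,"z":-0.002,"turn":0,"gripper":0},{"x":0.028,"y":0.018,"z":0,"turn":0,"gripper":0},{"x":0.028,"y":0.018,"z":0,"turn":0,"gripper":0},{"x":0.028,"y":0.018,"z":0,"turn":0,"gripper":0},{"x":0.028,"y":0.018,"z":0,"turn":0,"gripper":0},{"x":0.028,"y":0.018,"z":0,"turn":0,"gripper":0},{"x":0.028,"y":0.018,"z":0,"turn":0,"gripper":0},{"x":0.028,"y":0.018,"z":0,"turn":0,"gripper":0}])

```text
clock: 12.5
tool_pos: [0.4869, -0.2061, 0.2358]
orientation: [-179.1, -0.4, -59.9]
force: [0.1, 0.2, 0.2]
opening: 0.0006
```

```bash
python3 - <<'E'
from h import *
state()
s=pastry()
f=s['frame']; cv2.imwrite('pics/t11.png',cv2.resize(f[120:300,200:480],None,fx=2.8,fy=2.8,interpolation=cv2.INTER_CUBIC))
cv2.imwrite('pics/s11.png',snap('side')['frame'])
H,S,V=cv2.split(cv2.cvtColor(f,cv2.COLOR_BGR2HSV)); v,u=np.mgrid[0:480,0:640]
ps=AX+.115*np.array([np.cos(np.radians(53.1)),np.sin(np.radians(53.1))])
for a in (53,-67,173):
    e=proj(s,[AX[0]+.115*np.cos(np.radians(a)),AX[1]+.115*np.sin(np.radians(a)),.038])[0]
    mm=((S<60)&(V>140)&(np.hypot(u-e[0],v-e[1])<21)).astype(np.uint8)
    p=cv2.findNonZero(mm)
    if p is None or len(p)<50: print('none',a); continue
    c,rad=cv2.minEnclosingCircle(cv2.convexHull(p)); X=plane(s,c,.038); d=X[:2]-AX
    print('coaster',np.round(c,1),round(rad,1),X.round(4),np.degrees(np.arctan2(d[1],d[0])).round(1),np.hypot(*d).round(4), 'd spot',np.hypot(*(X[:2]-ps)).round(4))
plan([.4816,-.3295,.10],-60,8)
E
```

```text
clk 12.5 pos [ 0.4869 -0.2061  0.2358] yaw -59.9 F [0.1 0.2 0.2] r 0.241 ang -111.6
tip [319.8 166.9] 19 ang -6.8 r 0.108
tip [272.6 228.3] 20 ang 114.2 r 0.108
coaster [276.7 194.6] 19.3 [0.6448 0.1174 0.038 ] 55.1 0.1212 d spot 0.0075
coaster [369.5 202.5] 14.6 [ 0.6248 -0.1261  0.038 ] -71.1 0.1523 d spot 0.2369
coaster [300. 264.] 16.0 [0.4617 0.0546 0.038 ] 162.2 0.1196 d spot 0.1911
pos [ 0.4866 -0.2078  0.2355] ori [-179.1   -0.4  -60.1] dist 0.1822 dyaw 0.1
[{"x": 0.0129, "y": 0.0081, "z": 0.0169, "turn": -0.0, "gripper": 0}, {"x": 0.0129, "y": 0.0081, "z": 0.0169, "turn": -0.0, "gripper": 0}, {"x": 0.0129, "y": 0.0081, "z": 0.0169, "turn": -0.0, "gripper": 0}, {"x": 0.0129, "y": 0.0081, "z": 0.0169, "turn": -0.0, "gripper": 0}, {"x": 0.0129, "y": 0.0081, "z": 0.0169, "turn": -0.0, "gripper": 0}, {"x": 0.0129, "y": 0.0081, "z": 0.0169, "turn": -0.0, "gripper": 0}, {"x": 0.0129, "y": 0.0081, "z": 0.0169, "turn": -0.0, "gripper": 0}, {"x": 0.0129, "y": 0.0081, "z": 0.0169, "turn": -0.0, "gripper": 0}]
```

View pics/t11.png

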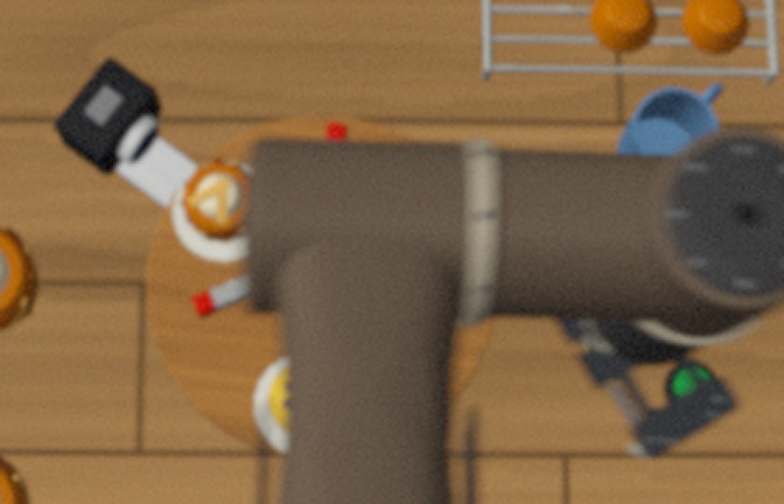

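View pics/s11.png

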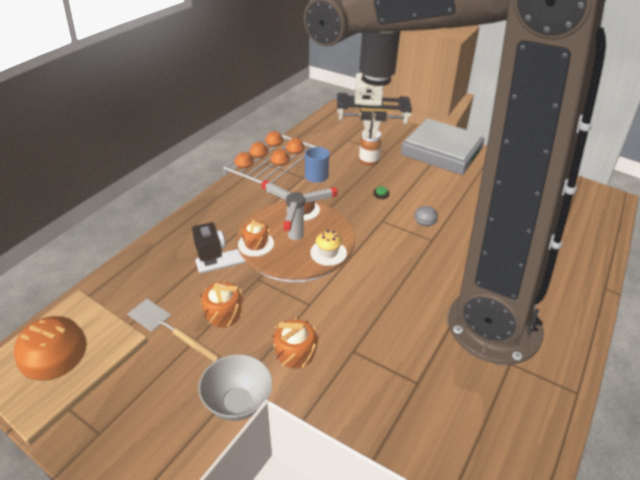

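The stand is in place. In the top crop the cruffin at (217,197) sits on the line of the foot strip to the lens, and the tips put its coaster at about 53.4° against the lens at 53.1–53.6°. The side view agrees, with the cruffin at (255,236) next to the camera. Now to the button.

Request:
send_rows(steps=[{"x":0.015,"y":0.009,"z":0.01,"turn":0,"gripper":0},{"x":0.015,"y":0.009,"z":0.016,"turn":0,"gripper":0},{"x":0.015,"y":0.009,"z":0.018,"turn":0,"gripper":0},{"x":0.015,"y":0.009,"z":0.018,"turn":0,"gripper":0},{"x":0.015,"y":0.009,"z":0.018,"turn":0,"gripper":0},{"x":0.015,"y":0.009,"z":0.018,"turn":0,"gripper":0},{"x":0.008,"y":0.005,"z":0.016,"turn":0,"gripper":0},{"x":0.002,"y":0.002,"z":0.012,"turn":0,"gripper":0}])

```text
clock: 13.4
tool_pos: [0.4875, -0.3291, 0.1149]
orientation: [-178.6, -0.9, -60.1]
force: [0.6, -0.7, 0.3]
opening: 0.0004
```

```bash
python3 - <<'E'
from h import *
state()
w=snap('wrist','w12.png'); f=w['frame']
H,S,V=cv2.split(cv2.cvtColor(f,cv2.COLOR_BGR2HSV))
g=((H>45)&(H<85)&(S>120)&(V>60)).astype(np.uint8)
n,l,st,c=cv2.connectedComponentsWithStats(g)
for i in range(1,n):
    if st[i,4]>100: print(c[i],st[i],plane(w,c[i],.026).round(4),dpt(w,c[i]).round(4))
plan([.4816,-.3295,.07],-60,6)
E
```

```text
clk 13.4 pos [ 0.4875 -0.3291  0.1149] yaw -60.1 F [ 0.6 -0.7  0.3] r 0.3581 ang -104.2
[332.00610221 228.15942029] [ 311  208   43   41 1311] [ 0.4872 -0.3333  0.026 ] [ 0.4866 -0.3322  0.0208]
pos [ 0.4865 -0.3285  0.1129] ori [-178.6   -0.8  -60.1] dist 0.0432 dyaw 0.1
[{"x": -0.0003, "y": 0.0008, "z": 0.0071, "turn": -0.0, "gripper": 0}, {"x": -0.0003, "y": 0.0008, "z": 0.0071, "turn": -0.0, "gripper": 0}, {"x": -0.0003, "y": 0.0008, "z": 0.0071, "turn": -0.0, "gripper": 0}, {"x": -0.0003, "y": 0.0008, "z": 0.0071, "turn": -0.0, "gripper": 0}, {"x": -0.0003, "y": 0.0008, "z": 0.0071, "turn": -0.0, "gripper": 0}, {"x": -0.0003, "y": 0.0008, "z": 0.0071, "turn": -0.0, "gripper": 0}]
```

View pics/w12.png

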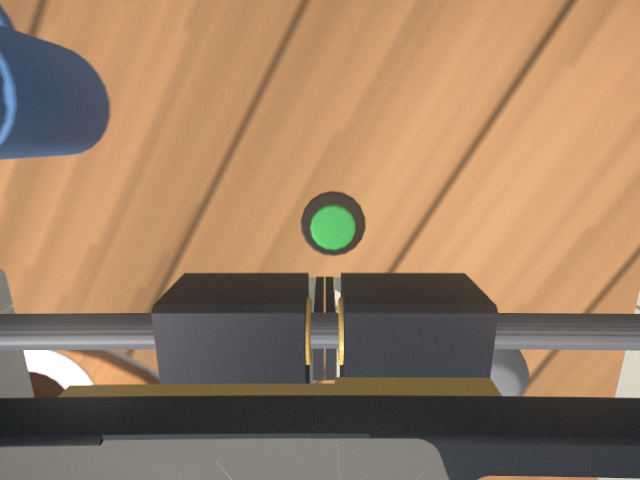

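The wrist view shows the green button at (332,228), just ahead of the fingers, with the mug well to the left. It gives (0.487,-0.333) and the top view (0.482,-0.329), so I'll aim between them.

Request:
send_rows(steps=[{"x":0.001,"y":0.002,"z":0.013,"turn":0,"gripper":0},{"x":0,"y":0.001,"z":0.013,"turn":0,"gripper":0},{"x":0,"y":0,"z":0.013,"turn":0,"gripper":0},{"x":0,"y":0,"z":0.013,"turn":0,"gripper":0},{"x":0,"y":0,"z":0.013,"turn":0,"gripper":0},{"x":0,"y":0,"z":0.013,"turn":0,"gripper":0},{"x":0,"y":0,"z":0.01,"turn":0,"gripper":0},{"x":0,"y":0,"z":0.006,"turn":0,"gripper":0}])

```text
clock: 14.25
tool_pos: [0.4896, -0.3288, 0.0166]
orientation: [-178.5, -1.0, -59.9]
force: [-0.4, 0.2, -0.4]
opening: -0.0
```

```bash
python3 - <<'E'
from h import *
state()
w=snap('wrist','w13.png'); f=w['frame']
for v in (276,280): print(v,[tuple((dpt(w,(u,v))*1000).round(0).astype(int).tolist()) for u in (318,331)])
s=pastry()
s=snap('side'); f=s['frame']
cv2.imwrite('pics/s13.png',cv2.resize(f[130:230,320:440],None,fx=6,fy=6,interpolation=cv2.INTER_CUBIC))
state()
E
```

```text
clk 14.25 pos [ 0.4896 -0.3288  0.0166] yaw -59.9 F [-0.4  0.2 -0.4] r 0.3573 ang -103.9
276 [(497, -336, 48), (492, -339, 48)]
280 [(497, -336, 52), (492, -339, 51)]
tip [319.6 166.9] 14 ang -6.5 r 0.108
tip [272.6 228.3] 26 ang 114.1 r 0.108
tip [350.5 237.6] 25 ang -127.4 r 0.108
clk 14.4 pos [ 0.4897 -0.3291  0.0174] yaw -59.9 F [ 0.5 -0.6  0.6] r 0.3575 ang -103.9
```

View pics/w13.png

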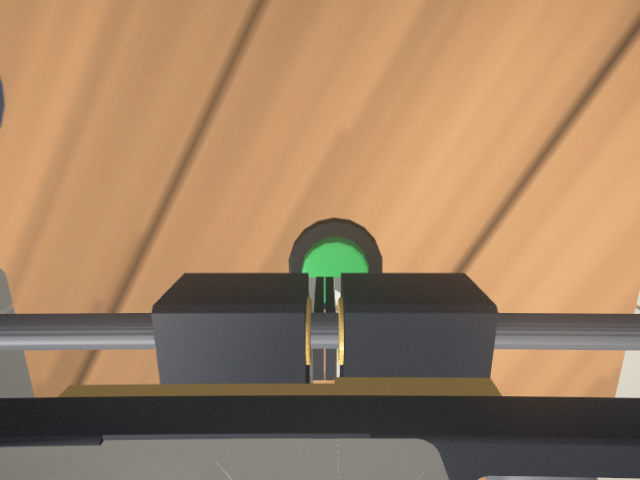

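View pics/s13.png

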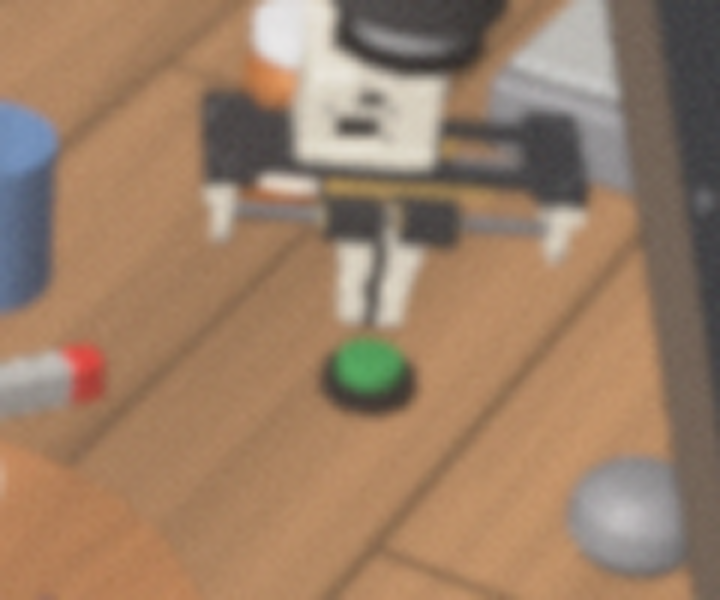

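The fingertip is above the button. In the wrist view the button is at column 335 against 325 for the fingers, so I'll shift about 4 mm along +y and press down slowly.

Request:
send_rows(steps=[{"x":0,"y":0.003,"z":0.001,"turn":0,"gripper":0},{"x":0,"y":0.002,"z":0.003,"turn":0,"gripper":0},{"x":0,"y":0,"z":0.004,"turn":0,"gripper":0},{"x":0,"y":0,"z":0.004,"turn":0,"gripper":0},{"x":0,"y":0,"z":0.004,"turn":0,"gripper":0},{"x":0,"y":0,"z":0.003,"turn":0,"gripper":0},{"x":0,"y":0,"z":0.002,"turn":0,"gripper":0},{"x":0,"y":0,"z":0.001,"turn":0,"gripper":0}])

```text
clock: 15.2
tool_pos: [0.4872, -0.3326, -0.0044]
orientation: [-178.3, -1.2, -59.9]
force: [-0.5, -0.9, -0.0]
opening: 0.0002
```

```bash
python3 - <<'E'
from h import *
state()
w=snap('wrist','w14.png')
for v in (276,280): print(v,[tuple((dpt(w,(u,v))*1000).round(0).astype(int).tolist()) for u in (318,331)])
E
```

```text
clk 15.2 pos [ 0.4872 -0.3326 -0.0044] yaw -59.9 F [-0.5 -0.9 -0. ] r 0.3615 ang -104.1
276 [(495, -340, 27), (490, -343, 27)]
280 [(495, -340, 31), (490, -343, 31)]
```

View pics/w14.png

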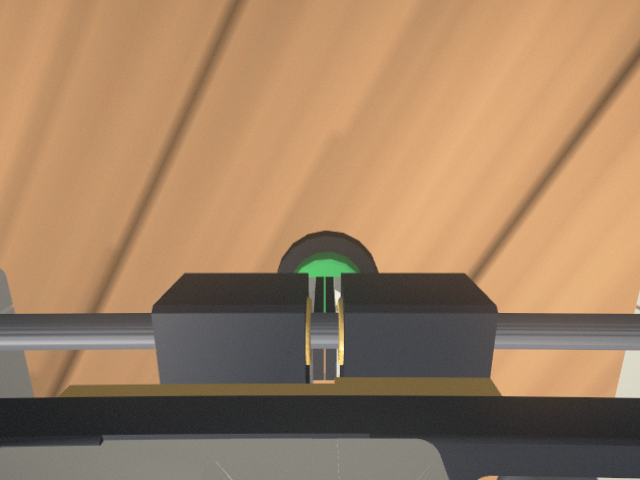

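Request:
send_rows(steps=[{"x":0,"y":0,"z":0.0015,"turn":0,"gripper":0},{"x":0,"y":0,"z":0.0015,"turn":0,"gripper":0},{"x":0,"y":0,"z":0.0015,"turn":0,"gripper":0},{"x":0,"y":0,"z":0.0015,"turn":0,"gripper":0},{"x":0,"y":0,"z":0.0015,"turn":0,"gripper":0},{"x":0,"y":0,"z":0.0015,"turn":0,"gripper":0},{"x":0,"y":0,"z":0.0015,"turn":0,"gripper":0},{"x":0,"y":0,"z":0.001,"turn":0,"gripper":0}])

```text
clock: 16.05
tool_pos: [0.4877, -0.3327, -0.0153]
orientation: [-178.3, -1.3, -59.9]
force: [-4.6, 3.7, 16.5]
opening: 0.0004
```

The force is 16.5 N, well above the 5 N spring, so the button should be on its stop. I'll take a quick look before letting go.

```bash
python3 - <<'E'
from h import *
state()
w=snap('wrist','w15.png')
s=snap('side'); f=s['frame']
cv2.imwrite('pics/s15.png',cv2.resize(f[130:230,320:440],None,fx=6,fy=6,interpolation=cv2.INTER_CUBIC))
pastry(); state()
E
```

```text
clk 16.05 pos [ 0.4877 -0.3327 -0.0153] yaw -59.9 F [-4.6  3.7 16.5] r 0.3616 ang -104.1
tip [319.8 167.1] 14 ang -6.8 r 0.107
tip [272.5 228.1] 25 ang 113.9 r 0.108
tip [350.6 237.5] 27 ang -127.3 r 0.109
clk 16.2 pos [ 0.4877 -0.3327 -0.0151] yaw -59.9 F [-3.6  1.8  9.9] r 0.3615 ang -104.1
```

View pics/s15.png

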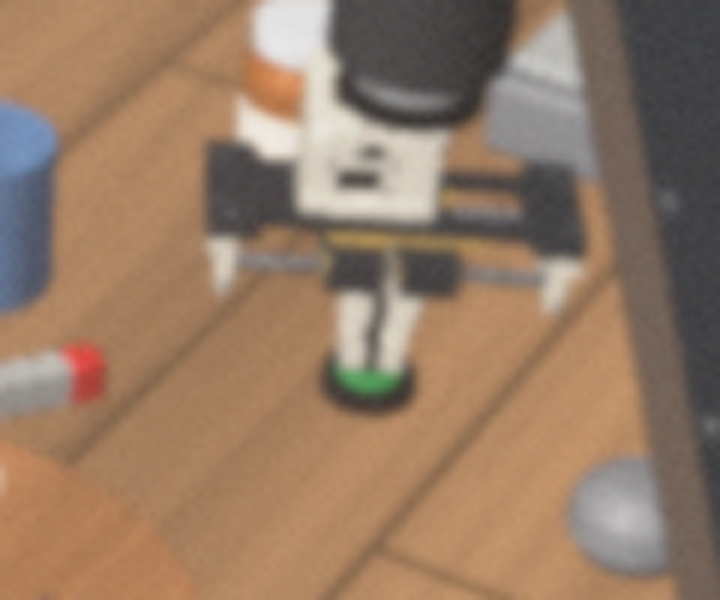

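The side view shows the fingertip on the green button at (368,380), now sunk almost level with its housing. Letting it up again, straight.

Request:
send_rows(steps=[{"x":0,"y":0,"z":-0.004,"turn":0,"gripper":0},{"x":0,"y":0,"z":-0.008,"turn":0,"gripper":0},{"x":0,"y":0,"z":-0.015,"turn":0,"gripper":0},{"x":0,"y":0,"z":-0.02,"turn":0,"gripper":0},{"x":0,"y":0,"z":-0.025,"turn":0,"gripper":0},{"x":0,"y":0,"z":-0.025,"turn":0,"gripper":0},{"x":0,"y":0,"z":-0.02,"turn":0,"gripper":0},{"x":0,"y":0,"z":-0.005,"turn":0,"gripper":0}])

```text
clock: 17.0
tool_pos: [0.4827, -0.332, 0.1114]
orientation: [-178.4, -1.2, -59.9]
force: [0.8, 0.0, -0.4]
opening: 0.0002
```

Request:
send_rows(steps=[{"x":0,"y":0,"z":-0.01,"turn":0,"gripper":0},{"x":0.01,"y":0,"z":-0.01,"turn":0,"gripper":0},{"x":0.02,"y":0.01,"z":-0.01,"turn":0,"gripper":0},{"x":0.02,"y":0.01,"z":-0.01,"turn":0,"gripper":0},{"x":0.02,"y":0.01,"z":0,"turn":0,"gripper":0},{"x":0.01,"y":0.005,"z":0,"turn":0,"gripper":0},{"x":0,"y":0,"z":0,"turn":0,"gripper":0},{"x":0,"y":0,"z":0,"turn":0,"gripper":0}])

```text
clock: 17.8
tool_pos: [0.4897, -0.4197, 0.1515]
orientation: [-178.5, -0.9, -59.9]
force: [0.2, 0.6, -0.1]
opening: 0.0004
```

```bash
python3 - <<'E'
from h import *
state()
s=pastry('t16.png')
f=s['frame']; cv2.imwrite('pics/t16c.png',cv2.resize(f[120:300,200:480],None,fx=2.8,fy=2.8,interpolation=cv2.INTER_CUBIC))
z=snap('side','s16.png'); f=z['frame']
cv2.imwrite('pics/s16c.png',cv2.resize(f[150:290,180:400],None,fx=3.5,fy=3.5,interpolation=cv2.INTER_CUBIC))
# side-view cream/cruffin centre: depth-based centre of body
for nm,zz in (('side',z),('top',s)):
    H,S,V=cv2.split(cv2.cvtColor(zz['frame'],cv2.COLOR_BGR2HSV)); v,u=np.mgrid[0:480,0:640]
    pn=cv2.undistortPoints(np.stack([u.ravel(),v.ravel()],1).astype(float)[:,None],np.array(zz['intrinsics'],float),np.array(zz['dist_coeffs'],float))[:,0]
    P=np.c_[pn,np.ones(len(pn))]*zz['z_map'].reshape(-1,1); W=((P-np.array(zz['t']))@np.array(zz['R'])).reshape(480,640,3)
    ps=AX+.115*np.array([np.cos(np.radians(53.3)),np.sin(np.radians(53.3))])
    m=(np.hypot(W[...,0]-ps[0],W[...,1]-ps[1])<.055)&(W[...,2]>.055)&(W[...,2]<.125)
    q=W[m]; c,r=cv2.minEnclosingCircle(q[:,:2].astype(np.float32)); print(nm,m.sum(),'circle',np.round(c,4),round(r,4),'mean',q.mean(0).round(4),'spot',ps.round(4))
E
```

```text
clk 17.8 pos [ 0.4897 -0.4197  0.1515] yaw -59.9 F [ 0.2  0.6 -0.1] r 0.4461 ang -101.1
tip [319.8 166.8] 16 ang -6.7 r 0.108
tip [272.6 228.3] 24 ang 114.2 r 0.108
tip [350.6 237.7] 24 ang -127.4 r 0.109
side 583 circle [0.645  0.1119] 0.0379 mean [0.6342 0.1233 0.0858] spot [0.6442 0.1102]
top 631 circle [0.6444 0.1106] 0.0373 mean [0.6396 0.1094 0.0934] spot [0.6442 0.1102]
```

View pics/t16c.png

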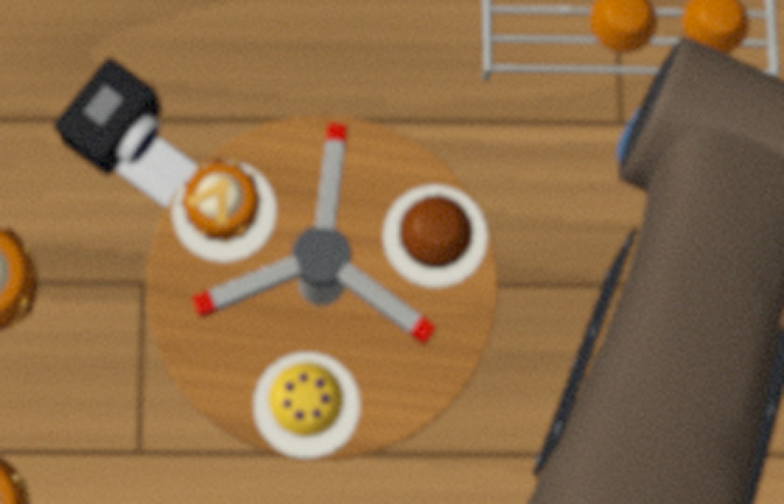

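View pics/s16c.png

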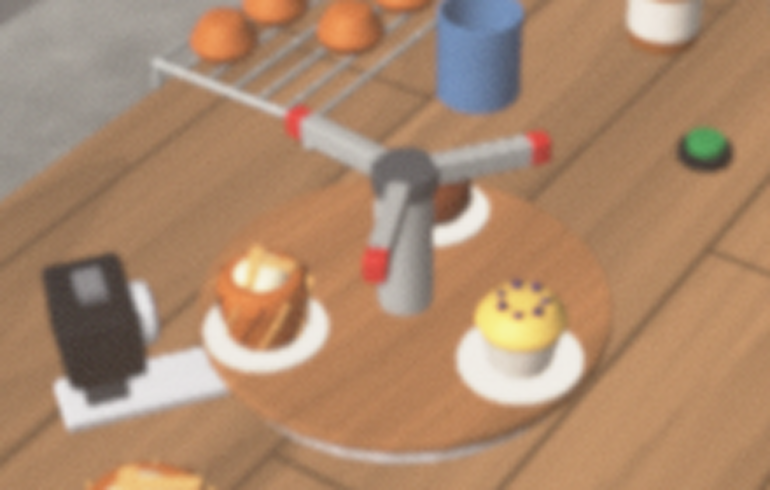

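All checks are good. The cruffin's measured centre is about 2 mm or less from the spot in both views, the pastries are upright on their coasters, and the button at (705,148) in the side crop looks as it did at the start. The mug and jar haven't moved. Handing in.

```bash
python3 -c "
from h import *
print(np.abs(get_obs()['qvel']).max()); print(job.close_job())"
```

```text
0.4147314316022182
the job is handed in; nothing more can be done
None
```

The cruffin is in front of the lens, the shutter has been pressed right down and released, and the job is handed in at about 18 s of the 58 s allowed. No verdict was reported.

**What I did:** I pushed the near spoke with the closed fingertips and turned the stand about 57° clockwise (3–4 N at the checks). Then I pressed the green button until the force reached about 16 N, well above its 5 N spring, and lifted straight off.

**Last checks:**
- **Cruffin:** its centre measured about 2 mm or less from the photo spot in both the top and side views. The spokes stayed at the same angle before, during and after the press.
- **Pastries:** all three look upright on their coasters.
- **Button:** it looks up again by eye; I did not measure its height.
- **Arm and other things:** the arm is clear of everything. The mug, and the part of the jar in the last side crop, look unmoved. I did not check the bowl and spatula separately.

**What failed or disagreed:**
- **Fingertip height:** the real fingertips measured about 29 mm above the reported tool point in both cameras. Because of this my first push passed over the spoke without touching it. I went back, corrected the height and repeated it.
- **Button position:** the top and wrist views differed by about 6 mm. I aimed between the two and centred on the button in the wrist view.
- **Coaster fit:** one automatic coaster fit read 7.5 mm off because the white foot strip got mixed in. I relied on the spoke tips and the depth views instead.

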